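# Put the condiments and the peeler back in their wooden holders

## Task

Tidy the worktop: put the salt shaker, the pepper mill, the teal canister and the peeler each into the wooden holder made to its size and shape - the three upright things standing in the round docks, each in the one whose recess fits its foot, and the peeler lying in the long rest. Set each down fully home rather than dropping it, knock nothing over, and leave the tin and the garlic where they are.

Things in the scene. Friction and masses are not known exactly. Their poses are not given: they have to be found in the camera images.
- salt_shaker: Salt shaker to be put away: clear round glass with white salt and a grey domed metal cap, 44 mm diameter, 90 mm tall, standing upright; the glass is 44 mm wide up to 70 mm, the cap 34 mm wide from 72 mm to the top. Weighs 0.07 to 0.13 kg. Origin at the centre of its underside, z up its axis.
- mill: Dark wooden pepper mill to be put away, turned, with a small metal ball on top: round foot 58 mm diameter, 160 mm tall, standing upright. Its rounded head, up to 50 mm wide between 116 and 149 mm above the underside, is fixed and is a good place to grip (about 130 mm up). Weighs 0.13 to 0.24 kg. Origin at the centre of its underside, z up its axis.
- canister: Round teal canister to be put away, 87 mm diameter, 110 mm tall, standing upright, too wide for a gripper; lift it by the small round wooden knob in the middle of its flat wooden lid: knob 20 mm diameter, from 93 mm (top of the lid) to 110 mm above the underside. The lid is fixed on. Weighs 0.18 to 0.33 kg. Origin at the centre of its underside, z up its axis.
- peeler: Vegetable peeler with a dark green handle to be put away, lying flat, 170 mm long (along its x), 25 mm wide (y), 18 mm high (z). Handle from x = -85 to +20 mm, about 24 mm wide and 17 mm high; from +20 to +85 mm a thin blade 14 mm wide and 6 mm high. Grasp the handle across, about x = -20 mm. Weighs 0.06 to 0.1 kg. Origin at the middle of its length, on its underside.
- salt_dock: Smallest of three round wooden docks, fixed: 80 mm outside diameter, 18 mm high, with a round recess 58 mm in diameter open upwards, its cork floor 6 mm above the worktop. Matches the salt shaker. Origin at the centre of its underside, z up.
- mill_dock: Middle of three round wooden docks, fixed: 96 mm outside diameter, 18 mm high, round recess 74 mm in diameter, floor 6 mm above the worktop. Matches the pepper mill. Origin at the centre of its underside, z up.
- canister_dock: Largest of three round wooden docks, fixed: 124 mm outside diameter, 18 mm high, round recess 102 mm in diameter, floor 6 mm above the worktop. Matches the teal canister. Origin at the centre of its underside, z up.
- peeler_rest: Long wooden rest, fixed: board 200 mm long (its x), 60 mm wide (y), 6 mm thick, with a cradle at each end whose walls rise to 18 mm above the worktop. Between the walls there is room for 184 mm by 40 mm; along the middle 112 mm (x from -56 to +56 mm) the long sides are open, so that fingers can reach down beside the handle. Matches the peeler, which lies lengthwise on the board with an end in each cradle, either way round. Origin at the centre of its underside.
- tin: Bystander: small food tin, 57 mm diameter, 72 mm tall, standing, loose (0.18 kg). Leave it where it is. Origin at the centre of its underside.
- garlic: Bystander: bulb of garlic about 60 mm across, 58 mm tall, loose. Leave it where it is. Origin at the centre of its underside.
Mind the look-alikes: they are no part of the job. Leave any orange or pink look-alike of the canister alone.

How it is judged:
At the end, for the whole second after the job is handed in: Shaker, mill and canister each stand upright on the recess floor of their own dock (axes within 11 mm, underside 2 to 10 mm above the worktop); the peeler lies flat in the rest (12 mm along, 15 mm across, 0.16 rad, either way round, same heights). All are released and at rest (z of salt_shaker in the frame of salt_dock between 0.002 and 0.01 m and angle between each of salt_shaker, mill, canister, peeler's own z axis and vertical below 0.12 rad and linear speed of each of salt_shaker, mill, canister, peeler below 0.02 m/s and angular speed of each of salt_shaker, mill, canister, peeler below 0.2 rad/s and horizontal distance between salt_shaker and salt_dock below 0.011 m and z of mill in the frame of mill_dock between 0.002 and 0.01 m and horizontal distance between mill and mill_dock below 0.011 m and z of canister in the frame of canister_dock between 0.002 and 0.01 m and horizontal distance between canister and canister_dock below 0.011 m and z of peeler in the frame of peeler_rest between 0.002 and 0.01 m and x of peeler in the frame of peeler_rest between -0.012 and 0.012 m and y of peeler in the frame of peeler_rest between -0.015 and 0.015 m and angle between the x axis of peeler and the x axis of peeler_rest, either way round below 0.16 rad); the robot touches nothing.
It fails at once if the tin is pushed away (by more than 30 mm) or knocked over (distance of tin from where it was at the start of the episode above 0.03 m or angle between tin's own z axis and vertical above 0.6 rad).
It fails at once if the garlic is pushed away (by more than 30 mm) or knocked over (distance of garlic from where it was at the start of the episode above 0.03 m or angle between garlic's own z axis and vertical above 0.6 rad).
It fails at once if a thing is dropped into its holder (moves faster than 0.6 m/s low over it) instead of being set down ((horizontal distance between salt_shaker and salt_dock below 0.04 m and height (world z) of salt_shaker below 0.06 m and linear speed of salt_shaker above 0.6 m/s) or (horizontal distance between mill and mill_dock below 0.04 m and height (world z) of mill below 0.06 m and linear speed of mill above 0.6 m/s) or (horizontal distance between canister and canister_dock below 0.04 m and height (world z) of canister below 0.06 m and linear speed of canister above 0.6 m/s) or (horizontal distance between peeler and peeler_rest below 0.04 m and height (world z) of peeler below 0.06 m and linear speed of peeler above 0.6 m/s)).
It fails at once if the salt shaker, the pepper mill or the canister is knocked over (angle between any of salt_shaker, mill, canister's own z axis and vertical above 0.8 rad).
It also fails if it takes over 118 s, if anything falls off the work surface, if the arm or the gripper's body presses on something with over 40 N, if the wrist force passes 120 N, or if a joint passes its speed limit or range.

## Robot

A 6-joint arm with a two-finger parallel gripper is mounted at the origin on a cart in front of the work surface, level with it; the furniture and walls round the work are solid. World frame = base frame: x ahead of the robot, y to its left, z up, the work surface at z = 0. Lengths are in m, angles in rad, forces in N, time in s.
With the tool pointing down it reaches from about 0.4 to 0.925 m from the base axis. Payload 3.4 kg.
Tool frame: the origin (TCP) lies on the centre line of the jaws, within the pads' length; the fingertips stand 25 mm ahead of it and the grasp point (between the pads) lies 6 mm ahead of it (tcp_to_tips is the distance from the TCP to the fingertips, in m); z points along the fingers, y is the line along which they close (so a half turn about z gives the same grasp; the last joint's range is limited). The gripper opens to 85 mm and grips with 20 to 120 N. Pads are 22 mm wide; open, the fingers measure 114 mm over their backs; the gripper's body (76 mm by 85 mm) begins 54 mm behind the grasp point. The pads swing forward as they close: fully open they stand 13 mm farther back than shut.
Start: joints at [1.077, 0.307, 1.506, -0, 1.328, -0.073], TCP at [0.235, 0.525, 0.236] pointing down, gripper open.
Joint ranges: [-3.12, 3.12], [-1.05, 2.28], [0.14, 2.33], [-1.42, 4.57], [0.1, 2.73], [-2.68, 2.68]. Speed limits (rad/s): [2.57, 2.57, 3.14, 3.14, 3.14, 3.14].

## Interface

Orientations are given as a 3x3 rotation matrix whose columns are the frame's x, y, z axes.
In Python, from cell import sense, snapshot, finish_job, tcp_to_tips gives the robot as it stands.
- The arm moves only by the shell command python3 -m pendant 'ROWS' [OPENING] [FORCE]. ROWS is JSON, a list that holds one entry, the list of rows, each a list of 6 numbers: the shift along the tool's x, y, z in units of 40 mm (1.0 is 40 mm), then the turn, a rotation vector about the tool's x, y, z in units of 10 degrees (1.0 is 10 degrees). In form: [[[x, y, z, ax, ay, az], ...]]. A call has 1 to 8 rows; each row shifts and turns the commanded pose from where the row before left it, along the tool's axes as they then stand; what a row does not reach is not made up. A row lasts 1/8 s, in which the tool goes at most 62.5 mm and 10.7 degrees, less where a joint would pass 70% of its speed; a pose out of reach is approached as far as the arm can. A call is refused whole if a number of a shift passes 1 or a number of a turn 1, either way. A call with a gripper value outside its range is refused whole. OPENING is the opening, from 0 (shut) to 1 (fully open), set as the call begins (- or left out, the last holds). The fingers move at their own pace and stop on an object; FORCE is the grip in N (left out, the last holds). Time passes only in rows, so rows that do not move let the fingers close. It gives the time, the measured TCP pose, the force, the opening and the grip force at its end, in the units of the state.
- sense(): the state, without advancing time (a new reading comes with each control period).
- snapshot(name): name is "scene" or "top"; returns a dict with "frame" (420x560x3 uint8, red, green, blue), "z_map" (420x560 float32, m along the optical axis (not along the pixel's ray), 0 where there is no reading), "fovy" (degrees; the focal length in pixels is half the picture's height over the tangent of half this angle, whatever the lens; pixels are square), "cx", "cy" (the principal point, pixels), "pose" (4x4, takes a point from camera to world coordinates). Camera axes: x right, y up, looking along -z (the intrinsics and any distortion apply to the point x, -y, -z); pixel columns grow to the right and rows downward; lengths in m; the calibration is good to about 2 mm. A picture is of the moment at which its call begins.
- finish_job(): hands the job in; it is judged then, once.
The state is a dict: "t": time; "joints": joint angles; "qvel": joint speeds; "tau": joint torques, N m; "tool_pos": TCP position; "tool_rot": TCP orientation; "contact_force": force on the tool from outside, world axes, zero at the start; "wrist_torque": the same for the moment, N m; "width": finger opening in m; "finger_force": force on a finger pad.
Only numpy, scipy, OpenCV 4.12 (cv2) and the standard library are available. Lean on these libraries where they do the work, as an engineer would, in place of code of your own. Each camera call takes 0.05 s, during which the arm holds its last target. There are 200 camera calls.

## Working session

There is one attempt and no reset: what is moved stays moved. The work goes in short steps, Python scripts to look and compute and a shell command to move; the robot and the scene stay as the last step left them, time stands still between calls to the robot, and variables do not carry over. Pictures are saved under pics/ and viewed, at most 14 in all, crops included, and the job is handed in when it is done.

```bash
mkdir -p pics; ls; cat > h.py <<'E'
import numpy as np, cv2
from cell import sense, snapshot
def take(name,fn):
    s=snapshot(name); cv2.imwrite(f'pics/{fn}.png',s['frame'][:,:,::-1]); np.savez(f'{fn}.npz',**s); return s
def load(fn): return np.load(f'{fn}.npz')
def world(s,u,v,z=None):
    """pixel -> world by depth, or by intersection with height z"""
    f=s['frame'].shape[0]/2/np.tan(np.radians(float(s['fovy']))/2)
    d=np.array([(u-s['cx'])/f,-(v-s['cy'])/f,-1.]); P=s['pose']
    if z is None: return P[:3,:3]@(d*float(s['z_map'][int(round(v)),int(round(u))]))+P[:3,3]
    r=P[:3,:3]@d; return P[:3,3]+r*(z-P[2,3])/r[2]
E
python3 - <<'E'
from h import *
for n in('scene','top'):
    s=take(n,n+'0'); print({k:s[k] for k in s if k not in('frame','z_map')})
st=sense(); print(st)
E
```

```text
pics
{'fovy': 53.32635731508065, 'cx': 281.7899338316238, 'cy': 208.55423239722677, 'pose': array([[ 0.6315202 ,  0.54724598, -0.54927595, -0.21288296],
       [-0.77533839,  0.44049455, -0.45256483, -0.627277  ],
       [-0.00571122,  0.71167857,  0.70248203,  0.95529802],
       [ 0.        ,  0.        ,  0.        ,  1.        ]])}
{'fovy': 55.28853437963281, 'cx': 286.48418479118783, 'cy': 209.1293512309695, 'pose': array([[-0.01590695,  0.99451065, -0.1034192 ,  0.38279881],
       [-0.99985748, -0.01523638,  0.00727079, -0.03814061],
       [ 0.00565515,  0.10352012,  0.99461128,  1.27099587],
       [ 0.        ,  0.        ,  0.        ,  1.        ]])}
{'t': 0.1, 'joints': array([ 1.07649215e+00,  3.07488809e-01,  1.50755508e+00, -2.42494398e-05,
        1.32835524e+00, -7.35004924e-02]), 'qvel': array([-1.83140957e-03, -1.98923548e-03, -3.89045220e-03,  9.82551932e-05,
        7.42643008e-04, -2.65548516e-04]), 'tau': array([-1.08022356e-03, -4.58534360e+01, -2.52607423e+01, -1.91793606e-04,
        5.64977119e-03,  3.11628560e-05]), 'tool_pos': array([0.23462488, 0.52428613, 0.23507384]), 'tool_rot': array([[-9.12763274e-01,  4.08488073e-01, -8.36303231e-04],
       [ 4.08488915e-01,  9.12761876e-01, -1.60140468e-03],
       [ 1.09190994e-04, -1.80332398e-03, -9.99998368e-01]]), 'contact_force': array([ 0.29965249,  0.64901995, -0.05927649]), 'wrist_torque': array([ 0.01984317, -0.06882415,  0.01690047]), 'finger_force': 0.0, 'width': 0.08529601485016354}
```

View pics/top0.png

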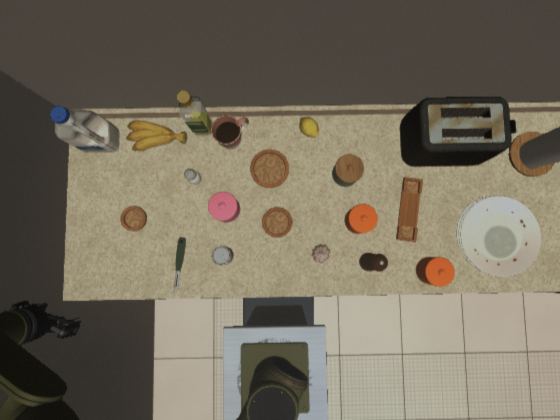

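View pics/scene0.png

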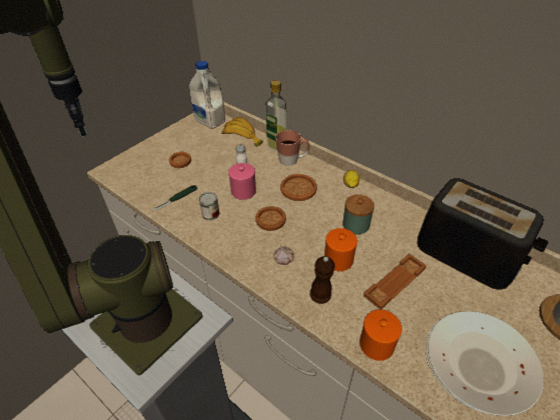

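Top view: shaker (192,177), peeler (180,262), salt dock (133,218), mill dock (277,222), canister dock (269,168), teal canister (349,169), mill (373,262), rest (409,209), tin (222,256), garlic (320,254). Next, enlarged crops.

```bash
python3 - <<'E'
from h import *
s=load('top0');im=s['frame'][:,:,::-1]
for n,(u,v) in dict(a=(110,140),b=(250,140),c=(325,140)).items():
    c=cv2.resize(im[v:v+150,u:u+120],None,fx=4,fy=4,interpolation=2)
    c=np.clip(c.astype(float)*1.6,0,255).astype('uint8')
    for k in range(0,150,10): cv2.putText(c,str(v+k),(0,k*4+4),0,.35,(255,255,255),1); cv2.line(c,(24,k*4),(30,k*4),(255,255,255),1)
    for k in range(0,120,10): cv2.putText(c,str(u+k),(k*4-8,8),0,.35,(255,255,255),1); cv2.line(c,(k*4,10),(k*4,16),(255,255,255),1)
    cv2.imwrite(f'pics/crop{n}.png',c[:600])
E
```

```text
(no output)
```

View pics/cropa.png

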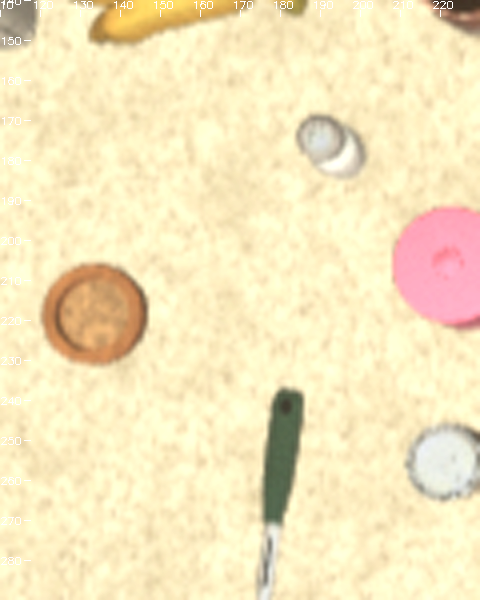

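View pics/cropb.png

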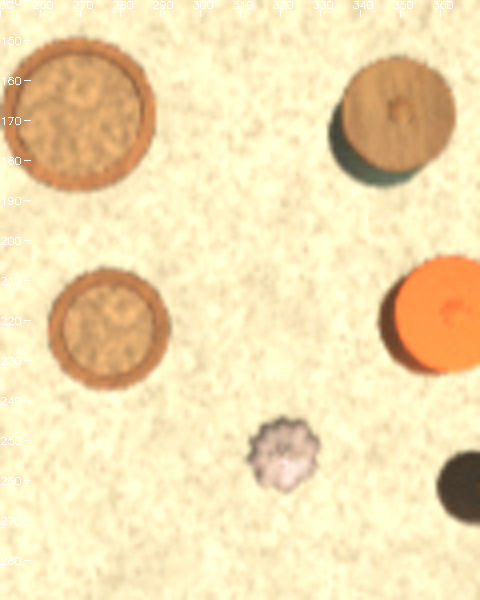

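View pics/cropc.png

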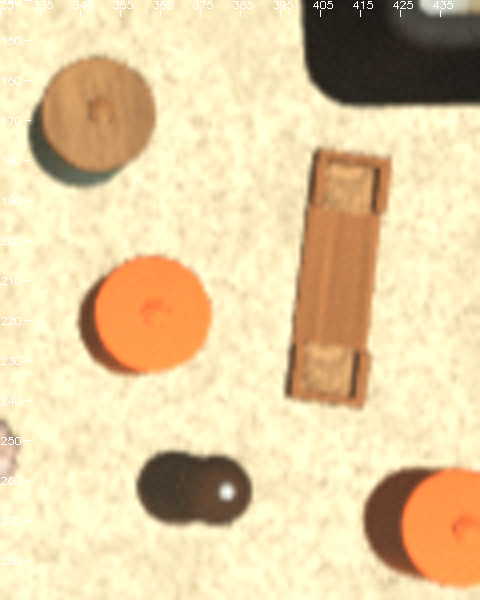

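```bash
python3 - <<'E'
from h import *
s=load('top0')
def p(n,u,v,z):
    print(n,world(s,u,v,z)[:2].round(4),'depth',world(s,u,v).round(3))
p('saltdock',133.6,218.5,.018);p('L',120.5,218.5,.018);p('R',147,218.5,.018)
p('shaker',190,174.3,.088)
p('peelerH',182,237.5,.014);p('peelerE',178,271.5,.014); p('blade',175.8,288,.004)
p('milldock',277.5,222,.018);p('L',262,222,.018);p('R',293,222,.018)
p('candock',270,168.5,.018);p('L',251,168.5,.018);p('R',289,168.5,.018)
p('knob',350,167.5,.11);p('lid',349.8,168.5,.093)
c=[world(s,u,v,.018)[:2] for u,v in((404,177.5),(422.5,180),(416,242),(396.5,239.5))]
print('rest',np.mean(c,0),np.linalg.norm(c[1]-c[2]),np.linalg.norm(c[0]-c[1]),(c[0]+c[1]-c[2]-c[3])/2)
p('millball',382,262.5,.16)
p('tin',222,256,.072);p('garlic',320.5,254,.05);p('orange',363,218,.1);p('pink',223,207,.1);p('orange2',440,271.5,.1)
# scene-camera check by projection
t=load('scene0');f=210/np.tan(np.radians(float(t['fovy']))/2);Pi=np.linalg.inv(t['pose'])
for n,(u,v,z) in dict(sd=(133.6,218.5,.018),md=(277.5,222,.018),cd=(270,168.5,.018),knob=(350,167.5,.11),ball=(382,262.5,.16),cap=(190,174.3,.088)).items():
    q=Pi@np.r_[world(s,u,v,z),1]; print(n,(t['cx']+f*q[0]/-q[2]).round(1),(t['cy']-f*q[1]/-q[2]).round(1))
E
```

```text
saltdock [0.4909 0.4313] depth [0.492 0.435 0.007]
L [0.4916 0.4722] depth [ 0.493  0.481 -0.004]
R [0.4903 0.3895] depth [0.492 0.395 0.   ]
shaker [0.6149 0.24  ] depth [0.615 0.24  0.088]
peelerH [0.4294 0.2805] depth [0.43  0.283 0.004]
peelerE [0.3245 0.2917] depth [0.324 0.294 0.007]
blade [0.2733 0.3006] depth [0.274 0.299 0.008]
milldock [ 0.473  -0.0185] depth [ 0.474 -0.018  0.008]
L [0.4738 0.03  ] depth [0.474 0.03  0.017]
R [ 0.4722 -0.0671] depth [ 0.474 -0.068 -0.002]
candock [0.6436 0.003 ] depth [0.647 0.003 0.003]
L [0.6444 0.0633] depth [0.644 0.063 0.019]
R [ 0.6427 -0.0574] depth [ 0.647 -0.058 -0.001]
knob [ 0.6239 -0.2357] depth [ 0.625 -0.236  0.106]
lid [ 0.6244 -0.2379] depth [ 0.622 -0.236  0.106]
rest [ 0.50597291 -0.43527971] 0.1979502810339251 0.059082188553874634 [ 0.19569573 -0.03144089]
millball [ 0.3467 -0.3067] depth [ 0.347 -0.307  0.16 ]
tin [0.3706 0.1467] depth [0.371 0.147 0.071]
garlic [ 0.3716 -0.1479] depth [ 0.372 -0.148  0.05 ]
orange [ 0.475  -0.2707] depth [ 0.475 -0.27   0.105]
pink [0.5137 0.1395] depth [0.513 0.139 0.102]
orange2 [ 0.3162 -0.4883] depth [ 0.317 -0.486  0.107]
sd 180.0 158.0
md 271.1 216.1
cd 298.8 185.1
knob 359.8 198.7
ball 327.0 257.6
cap 240.2 146.0
```

```bash
cat >> h.py <<'E'
def go(x,y,z,yaw=None):
    """tool-frame delta (units of 40 mm / 10 deg) to TCP target; first turn about z, then shift in turned axes. yaw=heading of tool x, deg"""
    s=sense(); R=s['tool_rot']; a=np.degrees(np.arctan2(R[1,0],R[0,0])); 
    if yaw is None: yaw=a
    d=(yaw-a+180)%360-180; c,k=np.cos(np.radians(yaw)),np.sin(np.radians(yaw))
    M=np.array([[c,k,0],[k,-c,0],[0,0,-1]])
    print('t',round(s['t'],2),'tcp',s['tool_pos'].round(4),'yaw',a.round(2),'tilt',R[:2,2].round(4),'turn z',(-d/10).round(2),'shift',(M.T@(np.array([x,y,z])-s['tool_pos'])/.04).round(3))
E
python3 - <<'E'
from h import *
import cell; t=cell.tcp_to_tips
print(t, t() if callable(t) else '')
go(.615,.240,.16,180)
E
```

```text
0.025 
t 0.1 tcp [0.2346 0.5243 0.2351] yaw 155.89 tilt [-0.0008 -0.0016] turn z -2.41 shift [-9.509 -7.107  1.877]
```

```bash
python3 -m pendant '[[[0,0,0,0,0,-0.8],[0,0,0,0,0,-0.8],[0,0,0,0,0,-0.81],[-0.95,-0.71,0,0,0,0],[-0.95,-0.71,0,0,0,0],[-0.95,-0.71,0,0,0,0],[-0.95,-0.71,0,0,0,0],[-0.95,-0.71,0,0,0,0]]]' 1 40
python3 -m pendant '[[[-0.95,-0.71,0.3,0,0,0],[-0.95,-0.71,0.3,0,0,0],[-0.95,-0.71,0.3,0,0,0],[-0.95,-0.71,0.3,0,0,0],[-0.95,-0.71,0.3,0,0,0],[0,0,0,0,0,0],[0,0,0,0,0,0]]]'
python3 -c "
from h import *
go(.615,.240,.056,180);take('top','top1')"
```

```text
t: 1.1
tool_pos: [0.4257, 0.3816, 0.2355]
tool_rot: [[-1.0, 0.0, -0.001], [0.0, 1.0, -0.0], [0.001, -0.0, -1.0]]
contact_force: [-0.8, -0.0, 0.1]
width: 0.085
finger_force: 0.0
t: 1.98
tool_pos: [0.6142, 0.2407, 0.1752]
tool_rot: [[-1.0, 0.001, -0.002], [0.001, 1.0, -0.0], [0.002, -0.0, -1.0]]
contact_force: [0.2, -0.2, -0.1]
width: 0.086
finger_force: 0.0
t 1.98 tcp [0.6142 0.2407 0.1752] yaw 179.95 tilt [-0.002  -0.0001] turn z -0.01 shift [-0.021 -0.016  2.979]
```

```bash
python3 -m pendant '[[[0,0,0.7,0,0,0],[0,0,0.7,0,0,0],[0,0,0.6,0,0,0],[0,0,0.5,0,0,0],[0,0,0.48,0,0,0],[0,0,0,0,0,0]]]'
python3 -m pendant '[[[0,0,0,0,0,0],[0,0,0,0,0,0],[0,0,0,0,0,0],[0,0,0,0,0,0],[0,0,0,0,0,0],[0,0,0,0,0,0]]]' 0 40
python3 -c "
from h import *
go(.491,.4313,.12,180);take('scene','scene1')"
```

```text
t: 2.78
tool_pos: [0.6125, 0.2416, 0.0557]
tool_rot: [[-1.0, -0.002, -0.003], [-0.002, 1.0, -0.001], [0.003, -0.001, -1.0]]
contact_force: [0.4, 0.3, 0.4]
width: 0.0853
finger_force: 0.0
t: 3.52
tool_pos: [0.6155, 0.2413, 0.0579]
tool_rot: [[-1.0, 0.0, 0.002], [0.0, 1.0, 0.001], [-0.002, 0.001, -1.0]]
contact_force: [-0.6, 1.8, 5.2]
width: 0.0327
finger_force: 38.6
t 3.52 tcp [0.6155 0.2413 0.0579] yaw 179.97 tilt [0.0017 0.0012] turn z -0.0 shift [ 3.113  4.749 -1.552]
```

View pics/scene1.png

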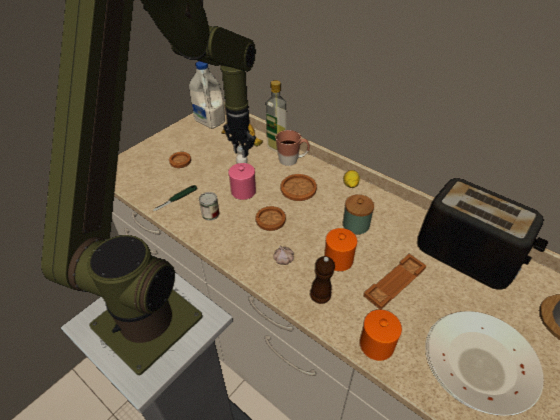

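```bash
python3 - <<'E'
from h import *
a=load('scene0')['frame'][130:200,205:275,::-1];b=load('scene1')['frame'][110:200,195:285,::-1]
c=np.hstack([cv2.resize(a,(400,400),interpolation=2),cv2.resize(b,(400,400),interpolation=2)])
cv2.imwrite('pics/c1.png',np.clip(c*1.8,0,255))
E
```

```text
[ WARN:0@0.674] global loadsave.cpp:1063 imwrite_ Unsupported depth image for selected encoder is fallbacked to CV_8U.
```

View pics/c1.png

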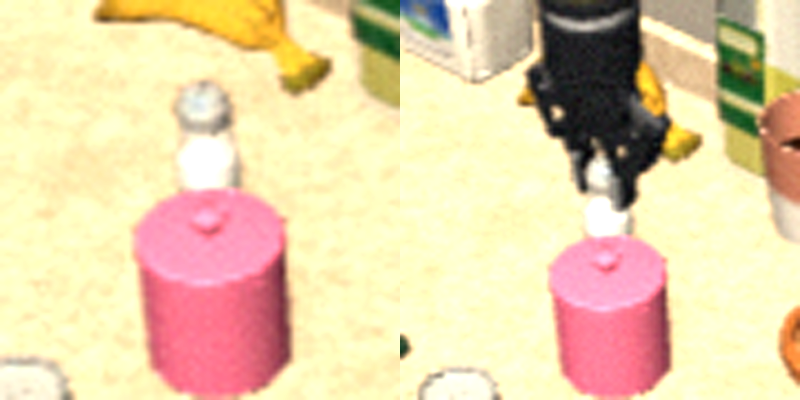

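```bash
python3 -m pendant '[[[0,0,-0.2,0,0,0],[0,0,-0.3,0,0,0],[0,0,-0.3,0,0,0],[0,0,-0.3,0,0,0],[0,0,-0.3,0,0,0],[0,0,-0.2,0,0,0],[0,0,0,0,0,0]]]'
python3 - <<'E'
from h import *
go(.491,.4313,.12,180);t=take('scene','scene2')
f=210/np.tan(np.radians(float(t['fovy']))/2);Pi=np.linalg.inv(t['pose']);p=sense()['tool_pos']
for d in((0,-.02,-.025),(0,.02,-.025),(0,0,-.006)):
    q=Pi@np.r_[p+d,1]; print((t['cx']+f*q[0]/-q[2]).round(1),(t['cy']-f*q[1]/-q[2]).round(1))
b=t['frame'][90:190,195:295,::-1]
cv2.imwrite('pics/c2.png',np.clip(cv2.resize(b,(600,600),interpolation=2)*1.8,0,255).astype('uint8'))
E
```

```text
t: 4.45
tool_pos: [0.6154, 0.2409, 0.1217]
tool_rot: [[-1.0, 0.0, 0.002], [0.0, 1.0, 0.001], [-0.002, 0.001, -1.0]]
contact_force: [0.4, 0.0, -1.1]
width: 0.0328
finger_force: 38.4
t 4.45 tcp [0.6154 0.2409 0.1217] yaw 179.99 tilt [0.0017 0.0005] turn z -0.0 shift [3.11  4.759 0.043]
244.1 146.2
235.7 141.9
239.5 139.5
```

View pics/c2.png

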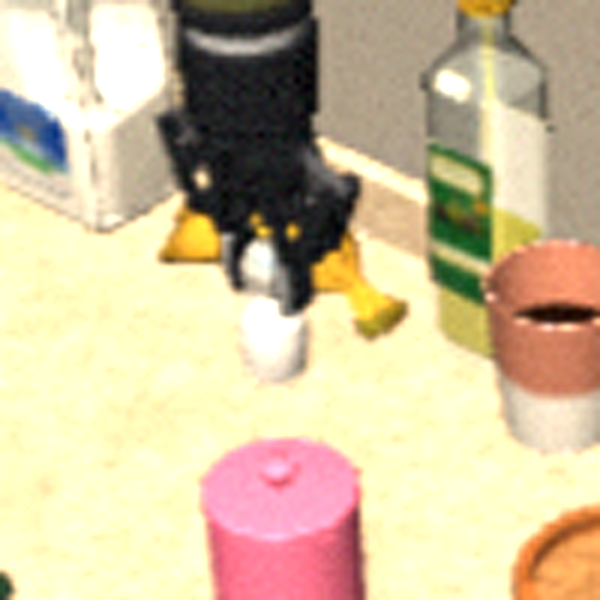

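```bash
python3 -m pendant '[[[0.25,0.4,0,0,0,0],[0.5,0.76,0,0,0,0],[0.5,0.76,0,0,0,0],[0.5,0.76,0,0,0,0],[0.5,0.76,0,0,0,0],[0.5,0.76,0,0,0,0],[0.36,0.56,0,0,0,0],[0,0,0,0,0,0]]]'
python3 - <<'E'
from h import *
go(.491,.4313,.066,180);t=take('scene','scene3')
b=t['frame'][110:190,130:230,::-1]
cv2.imwrite('pics/c3.png',np.clip(cv2.resize(b,(750,600),interpolation=2)*1.8,0,255).astype('uint8'))
E
```

```text
t: 5.5
tool_pos: [0.4879, 0.4334, 0.12]
tool_rot: [[-1.0, -0.003, -0.002], [-0.003, 1.0, -0.0], [0.002, -0.0, -1.0]]
contact_force: [0.9, -0.9, -0.8]
width: 0.0327
finger_force: 38.6
t 5.5 tcp [0.4879 0.4334 0.12  ] yaw -179.81 tilt [-0.0017 -0.0002] turn z 0.02 shift [-0.079 -0.052  1.35 ]
```

View pics/c3.png

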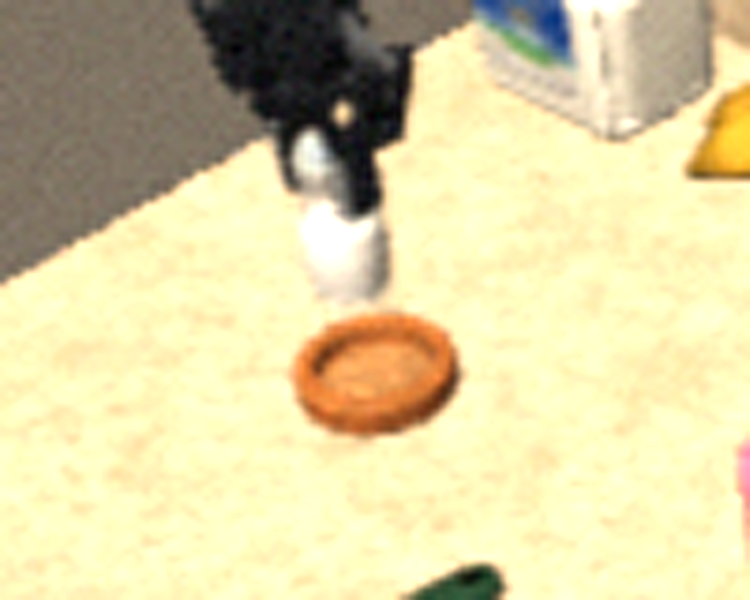

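```bash
python3 - <<'E'
from h import *
t=load('scene3');f=210/np.tan(np.radians(float(t['fovy']))/2);Pi=np.linalg.inv(t['pose']);p=sense()['tool_pos']
for z in(0,.018,.05,.06,.07,.095,.114,.15):
    q=Pi@np.r_[p[:2],z,1]; print(z,((t['cx']+f*q[0]/-q[2]-130)*7.5).round(0),((t['cy']-f*q[1]/-q[2]-110)*7.5).round(0))
E
```

```text
0 377.0 390.0
0.018 371.0 361.0
0.05 359.0 308.0
0.06 355.0 291.0
0.07 351.0 274.0
0.095 341.0 230.0
0.114 334.0 196.0
0.15 319.0 131.0
```

```bash
python3 -m pendant '[[[0,0,0.2,0,0,0],[0,0,0.2,0,0,0],[0,0,0.2,0,0,0],[0,0,0.2,0,0,0],[0,0,0.2,0,0,0],[0,0,0.15,0,0,0],[0,0,0,0,0,0]]]'
python3 -c "
from h import *
go(.491,.4313,.064,180)"
```

```text
t: 6.42
tool_pos: [0.4901, 0.4309, 0.074]
tool_rot: [[-1.0, 0.0, -0.001], [0.0, 1.0, -0.001], [0.001, -0.001, -1.0]]
contact_force: [-0.4, -0.2, -0.9]
width: 0.033
finger_force: 38.6
t 6.42 tcp [0.4901 0.4309 0.074 ] yaw 179.99 tilt [-0.001  -0.0007] turn z -0.0 shift [-0.021  0.009  0.25 ]
```

```bash
python3 -m pendant '[[[0,0,0.1,0,0,0],[0,0,0.1,0,0,0],[0,0,0,0,0,0]]]'
python3 -m pendant '[[[0,0,0.05,0,0,0],[0,0,0,0,0,0]]]'
python3 -m pendant '[[[0,0,0.05,0,0,0],[0,0,0,0,0,0]]]'
```

```text
t: 6.8
tool_pos: [0.4902, 0.431, 0.0664]
tool_rot: [[-1.0, 0.0, -0.001], [0.0, 1.0, -0.0], [0.001, -0.0, -1.0]]
contact_force: [-1.0, -0.3, -1.6]
width: 0.0329
finger_force: 38.6
t: 7.05
tool_pos: [0.4904, 0.4311, 0.0646]
tool_rot: [[-1.0, 0.0, -0.0], [0.0, 1.0, -0.0], [0.0, -0.0, -1.0]]
contact_force: [0.8, -0.2, -0.7]
width: 0.0326
finger_force: 38.6
t: 7.3
tool_pos: [0.4909, 0.4314, 0.0639]
tool_rot: [[-1.0, 0.0, 0.001], [0.0, 1.0, 0.001], [-0.001, 0.001, -1.0]]
contact_force: [-0.5, -0.7, 5.4]
width: 0.033
finger_force: 38.5
```

```bash
python3 -m pendant '[[[0,0,0,0,0,0],[0,0,0,0,0,0],[0,0,0,0,0,0],[0,0,-0.3,0,0,0],[0,0,-0.7,0,0,0],[0,0,-0.7,0,0,0],[0,0,-0.7,0,0,0],[0,0,-0.4,0,0,0]]]' 1
python3 - <<'E'
from h import *
go(.3648,.2874,.12,173.9);t=take('top','top2')
b=t['frame'][160:280,80:240,::-1]
cv2.imwrite('pics/c4.png',np.clip(cv2.resize(b,(800,600),interpolation=2)*1.6,0,255).astype('uint8'))
E
```

```text
t: 8.3
tool_pos: [0.4912, 0.4318, 0.1773]
tool_rot: [[-1.0, 0.0, 0.003], [0.0, 1.0, 0.002], [-0.003, 0.002, -1.0]]
contact_force: [-0.1, -0.7, -0.7]
width: 0.0854
finger_force: 0.0
t 8.3 tcp [0.4912 0.4318 0.1773] yaw 179.99 tilt [0.0026 0.002 ] turn z 0.61 shift [ 2.76  -3.925  1.432]
```

View pics/c4.png

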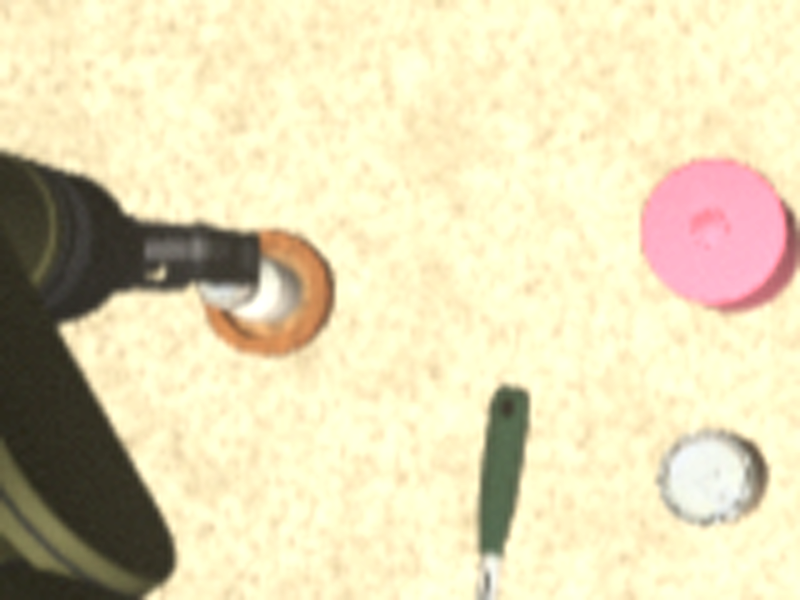

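```bash
python3 -m pendant '[[[0,0,0,0,0,0.61],[0.5,-0.7,0,0,0,0],[0.5,-0.7,0.2,0,0,0],[0.5,-0.7,0.3,0,0,0],[0.5,-0.7,0.3,0,0,0],[0.5,-0.7,0.3,0,0,0],[0.26,-0.42,0.3,0,0,0],[0,0,0,0,0,0]]]' 0.7
python3 -m pendant '[[[0,0,0.4,0,0,0],[0,0,0.4,0,0,0],[0,0,0.4,0,0,0],[0,0,0.4,0,0,0],[0,0,0.3,0,0,0],[0,0,0,0,0,0]]]'
python3 -c "
from h import *
go(.3648,.2874,.030,173.9)"
```

```text
t: 9.35
tool_pos: [0.3617, 0.2852, 0.1176]
tool_rot: [[-0.994, 0.107, -0.004], [0.107, 0.994, -0.002], [0.003, -0.003, -1.0]]
contact_force: [-0.6, 0.4, -0.4]
width: 0.0597
finger_force: 0.0
t: 10.1
tool_pos: [0.3642, 0.2873, 0.042]
tool_rot: [[-0.994, 0.106, -0.001], [0.106, 0.994, -0.001], [0.001, -0.001, -1.0]]
contact_force: [0.2, 0.3, -0.1]
width: 0.0601
finger_force: 0.0
t 10.1 tcp [0.3642 0.2873 0.042 ] yaw 173.9 tilt [-0.0009 -0.0005] turn z -0.0 shift [-0.014  0.003  0.301]
```

```bash
python3 -m pendant '[[[0,0,0.15,0,0,0],[0,0,0.15,0,0,0],[0,0,0,0,0,0]]]'
python3 -m pendant '[[[0,0,0,0,0,0],[0,0,0,0,0,0],[0,0,0,0,0,0],[0,0,0,0,0,0],[0,0,0,0,0,0],[0,0,0,0,0,0]]]' 0 40
python3 -m pendant '[[[0,0,-0.2,0,0,0],[0,0,-0.3,0,0,0],[0,0,-0.3,0,0,0],[0,0,0,0,0,0]]]'
python3 - <<'E'
from h import *
go(.5257,-.4385,.20,170.9);t=take('scene','scene4')
b=t['frame'][130:250,110:270,::-1]
cv2.imwrite('pics/c5.png',np.clip(cv2.resize(b,(800,600),interpolation=2)*1.6,0,255).astype('uint8'))
E
```

```text
t: 10.48
tool_pos: [0.3638, 0.2869, 0.0305]
tool_rot: [[-0.994, 0.106, -0.0], [0.106, 0.994, -0.0], [0.0, -0.0, -1.0]]
contact_force: [0.4, -0.0, 0.0]
width: 0.0596
finger_force: 0.0
t: 11.22
tool_pos: [0.364, 0.287, 0.0307]
tool_rot: [[-0.994, 0.106, -0.0], [0.106, 0.994, -0.0], [0.0, -0.0, -1.0]]
contact_force: [-0.9, -0.2, -0.4]
width: -0.0002
finger_force: 0.0
t: 11.72
tool_pos: [0.365, 0.2877, 0.0642]
tool_rot: [[-0.994, 0.106, 0.003], [0.106, 0.994, 0.002], [-0.003, 0.002, -1.0]]
contact_force: [0.3, 0.2, -0.6]
width: -0.0
finger_force: 0.0
t 11.72 tcp [0.365  0.2877 0.0642] yaw 173.89 tilt [0.0028 0.0018] turn z 0.3 shift [ -6.838 -17.291  -3.396]
```

View pics/c5.png

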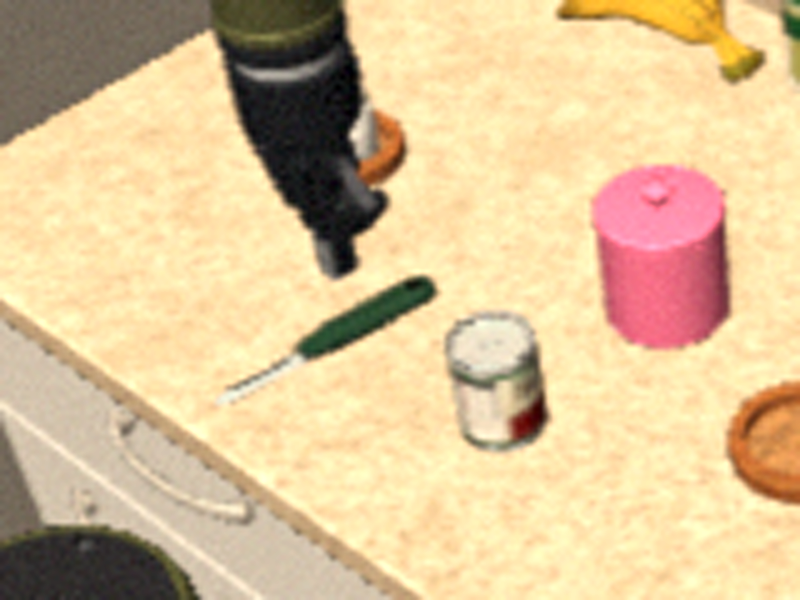

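```bash
python3 - <<'E'
from h import *
t=load('scene4')
for u,v in((177,182),(176,180),(178,183),(175,176),(176,184)): print(world(t,u,v).round(4))
f=210/np.tan(np.radians(float(t['fovy']))/2);Pi=np.linalg.inv(t['pose']);p=sense()['tool_pos']
for d in(-.025,0,.02,.05):
    q=Pi@np.r_[p+[0,0,d],1]; print(d,((t['cx']+f*q[0]/-q[2]-110)*5).round(0),((t['cy']-f*q[1]/-q[2]-130)*5).round(0))
# all scene points near gripper: lowest z
H,W=t['z_map'].shape; pts=[]
for v in range(150,195):
    for u in range(150,200):
        w=world(t,u,v)
        if .03<w[2]<.13 and abs(w[0]-.365)<.1 and abs(w[1]-.29)<.1: pts.append((*w,u,v))
pts=np.array(pts); pts=pts[np.argsort(pts[:,2])][:12]; print(pts.round(3))
E
```

```text
[0.3556 0.2736 0.0797]
[0.3561 0.2775 0.0857]
[0.3581 0.2733 0.0739]
[0.35   0.268  0.1113]
[0.3562 0.2831 0.0656]
-0.025 343.0 292.0
0 336.0 263.0
0.02 331.0 239.0
0.05 322.0 203.0
[[3.62e-01 2.82e-01 5.80e-02 1.78e+02 1.85e+02]
 [3.67e-01 2.83e-01 5.80e-02 1.79e+02 1.84e+02]
 [3.56e-01 2.99e-01 6.10e-02 1.73e+02 1.83e+02]
 [3.55e-01 2.83e-01 6.20e-02 1.76e+02 1.85e+02]
 [3.57e-01 2.80e-01 6.30e-02 1.77e+02 1.85e+02]
 [3.54e-01 2.91e-01 6.30e-02 1.74e+02 1.84e+02]
 [3.74e-01 2.80e-01 6.30e-02 1.81e+02 1.82e+02]
 [3.61e-01 2.79e-01 6.50e-02 1.78e+02 1.84e+02]
 [3.51e-01 2.82e-01 6.50e-02 1.75e+02 1.85e+02]
 [3.54e-01 2.86e-01 6.50e-02 1.75e+02 1.84e+02]
 [3.56e-01 2.83e-01 6.60e-02 1.76e+02 1.84e+02]
 [3.64e-01 2.78e-01 6.70e-02 1.79e+02 1.83e+02]]
```

```bash
python3 -m pendant '[[[0,0,0,0,0,0],[0,0,0.3,0,0,0],[0,0,0.3,0,0,0],[0,0,0.25,0,0,0],[0,0,0.25,0,0,0],[0,0,0.2,0,0,0],[0,0,0,0,0,0]]]' 0.5
python3 -m pendant '[[[0,0,0.1,0,0,0],[0,0,0,0,0,0]]]'
python3 - <<'E'
from h import *
go(.3648,.2874,.01,173.9);t=take('scene','scene5')
b=t['frame'][150:225,130:230,::-1]
cv2.imwrite('pics/c6.png',np.clip(cv2.resize(b,(800,600),interpolation=2)*1.6,0,255).astype('uint8'))
E
```

```text
t: 12.65
tool_pos: [0.3636, 0.2867, 0.01]
tool_rot: [[-0.994, 0.106, -0.001], [0.106, 0.994, -0.001], [0.001, -0.001, -1.0]]
contact_force: [-1.0, 0.9, 0.0]
width: 0.0428
finger_force: 0.0
t: 12.9
tool_pos: [0.3641, 0.287, 0.0067]
tool_rot: [[-0.994, 0.106, 0.0], [0.106, 0.994, 0.0], [-0.0, 0.0, -1.0]]
contact_force: [0.2, -0.1, 1.1]
width: 0.0428
finger_force: 0.0
t 12.9 tcp [0.3641 0.287  0.0067] yaw 173.89 tilt [0.0001 0.0001] turn z -0.0 shift [-0.018  0.011 -0.082]
```

View pics/c6.png

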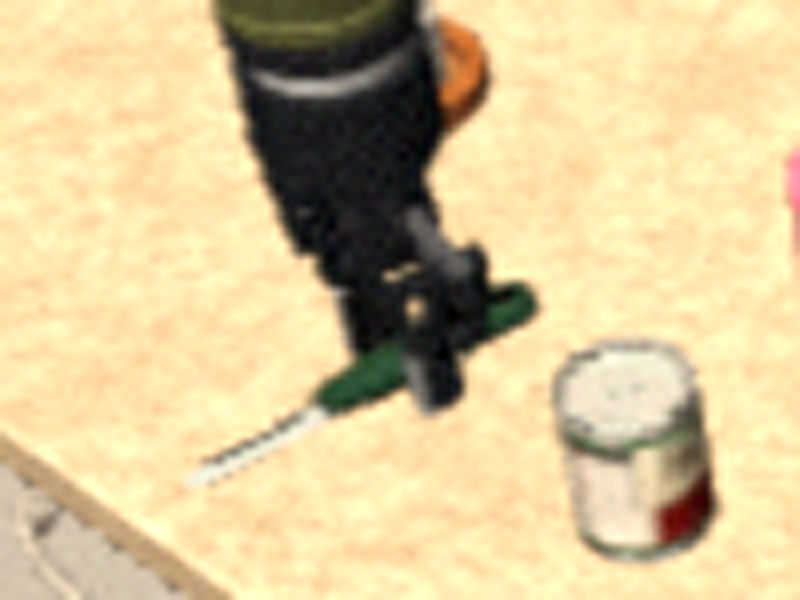

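Straddling the handle (fingers at ~(430,390) in the crop). The stated TCP-to-tip distance is off by ~20+ mm; closing here.

```bash
python3 -m pendant '[[[0,0,0,0,0,0],[0,0,0,0,0,0],[0,0,0,0,0,0],[0,0,0,0,0,0],[0,0,0,0,0,0]]]' 0 50
python3 -c "
from h import *
go(.5257,-.4385,.16,170.9)"
```

```text
t: 13.58
tool_pos: [0.3643, 0.2872, 0.0072]
tool_rot: [[-0.994, 0.106, 0.001], [0.106, 0.994, 0.0], [-0.001, 0.001, -1.0]]
contact_force: [-0.3, -1.4, 6.2]
width: 0.0202
finger_force: 48.9
t 13.57 tcp [0.3643 0.2872 0.0072] yaw 173.89 tilt [0.0007 0.0005] turn z 0.3 shift [ -6.854 -17.275  -3.821]
```

```bash
python3 -m pendant '[[[0,0,0,0,0,0],[0,0,0,0,0,0],[0,0,0,0,0,0],[0,0,0.12,0,0,0],[0,0,0,0,0,0]]]' 0.5
python3 -m pendant '[[[0,0,0.1,0,0,0],[0,0,0,0,0,0]]]'
python3 -m pendant '[[[0,0,0,0,0,0],[0,0,0,0,0,0],[0,0,0,0,0,0],[0,0,0,0,0,0],[0,0,0,0,0,0]]]' 0 50
```

```text
t: 14.2
tool_pos: [0.3643, 0.2872, 0.0027]
tool_rot: [[-0.994, 0.106, 0.001], [0.106, 0.994, 0.001], [-0.001, 0.001, -1.0]]
contact_force: [-1.6, -0.9, 13.4]
width: 0.0426
finger_force: 6.5
t: 14.45
tool_pos: [0.3643, 0.2872, 0.0025]
tool_rot: [[-0.994, 0.106, 0.003], [0.106, 0.994, 0.002], [-0.003, 0.002, -1.0]]
contact_force: [-8.1, -5.4, 58.3]
width: 0.0427
finger_force: 29.1
t: 15.08
tool_pos: [0.3657, 0.2882, 0.0045]
tool_rot: [[-0.994, 0.106, 0.007], [0.106, 0.994, 0.004], [-0.006, 0.005, -1.0]]
contact_force: [-10.3, -6.1, 77.2]
width: 0.0212
finger_force: 79.1
```

```bash
python3 -m pendant '[[[0,0,-0.3,0,0,0],[0,0,-0.6,0,0,0],[0,0,-0.8,0,0,0],[0,0,-0.8,0,0,0.3],[0,0,-0.8,0,0,0],[0,0,-0.7,0,0,0],[0,0,0,0,0,0]]]'
python3 - <<'E'
from h import *
go(.5257,-.4385,.16,170.9);t=take('scene','scene6')
b=t['frame'][100:220,110:270,::-1]
cv2.imwrite('pics/c7.png',np.clip(cv2.resize(b,(800,600),interpolation=2)*1.6,0,255).astype('uint8'))
E
```

```text
t: 15.95
tool_pos: [0.3653, 0.2879, 0.1593]
tool_rot: [[-0.987, 0.158, 0.004], [0.158, 0.987, 0.002], [-0.003, 0.003, -1.0]]
contact_force: [-0.4, 0.3, -0.9]
width: 0.0206
finger_force: 48.9
t 15.95 tcp [0.3653 0.2879 0.1593] yaw 170.89 tilt [0.0036 0.0024] turn z -0.0 shift [-6.8330e+00 -1.7296e+01 -1.7000e-02]
```

View pics/c7.png

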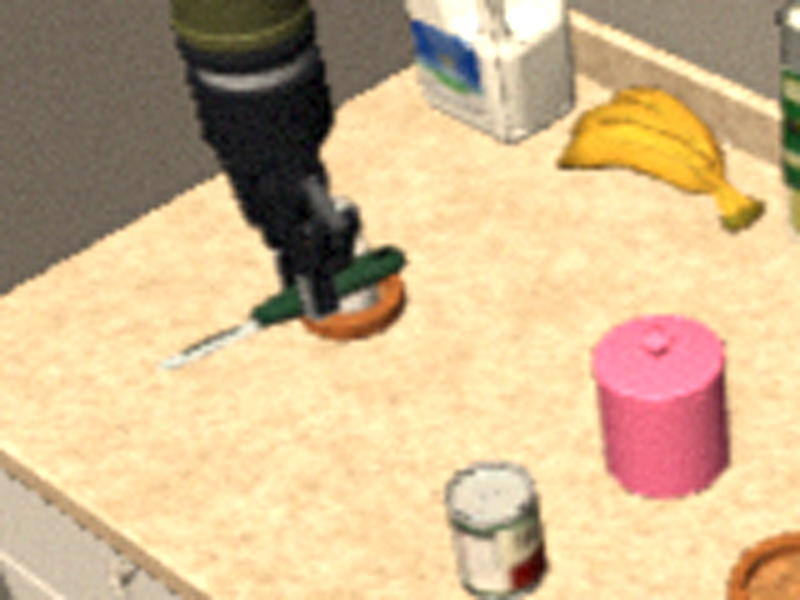

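```bash
python3 -m pendant '[[[-0.2,-0.5,0,0,0,0],[-0.36,-0.9,0,0,0,0],[-0.36,-0.9,0,0,0,0],[-0.36,-0.9,0,0,0,0],[-0.36,-0.9,0,0,0,0],[-0.36,-0.9,0,0,0,0],[-0.36,-0.9,0,0,0,0],[-0.36,-0.9,0,0,0,0]]]'
python3 -m pendant '[[[-0.36,-0.9,0,0,0,0],[-0.36,-0.9,0,0,0,0],[-0.36,-0.9,0,0,0,0],[-0.36,-0.9,0,0,0,0],[-0.36,-0.9,0,0,0,0],[-0.36,-0.9,0,0,0,0],[-0.36,-0.9,0,0,0,0],[-0.36,-0.9,0,0,0,0]]]'
python3 -m pendant '[[[-0.36,-0.9,0,0,0,0],[-0.36,-0.9,0,0,0,0],[-0.36,-0.9,0,0,0,0],[-0.15,-0.6,0,0,0,0],[0,0,0,0,0,0],[0,0,0.4,0,0,0],[0,0,0.7,0,0,0],[0,0,0.7,0,0,0]]]'
python3 -m pendant '[[[0,0,0.6,0,0,0],[0,0,0.3,0,0,0],[0,0,0,0,0,0],[0,0,0,0,0,0]]]'
python3 - <<'E'
from h import *
go(.5257,-.4385,.011,170.9);t=take('top','top3')
b=t['frame'][160:250,360:480,::-1]
cv2.imwrite('pics/c8.png',np.clip(cv2.resize(b,(800,600),interpolation=2)*1.6,0,255).astype('uint8'))
E
```

```text
t: 17.0
tool_pos: [0.4272, 0.0001, 0.1561]
tool_rot: [[-0.987, 0.158, -0.004], [0.158, 0.987, 0.0], [0.004, -0.0, -1.0]]
contact_force: [0.3, 0.1, -1.2]
width: 0.0206
finger_force: 49.0
t: 18.0
tool_pos: [0.4955, -0.3018, 0.1553]
tool_rot: [[-0.987, 0.159, -0.003], [0.159, 0.987, 0.003], [0.004, 0.002, -1.0]]
contact_force: [0.5, 1.0, -1.5]
width: 0.0208
finger_force: 49.0
t: 19.0
tool_pos: [0.5234, -0.4373, 0.0837]
tool_rot: [[-0.988, 0.157, -0.002], [0.157, 0.988, 0.002], [0.002, 0.002, -1.0]]
contact_force: [0.2, 0.1, -1.5]
width: 0.0206
finger_force: 49.0
t: 19.5
tool_pos: [0.5248, -0.4396, 0.0506]
tool_rot: [[-0.987, 0.158, 0.001], [0.158, 0.987, -0.001], [-0.001, -0.001, -1.0]]
contact_force: [-0.3, -0.1, -1.3]
width: 0.0207
finger_force: 49.0
t 19.5 tcp [ 0.5248 -0.4396  0.0506] yaw 170.91 tilt [ 0.001  -0.0009] turn z 0.0 shift [-0.018  0.032  0.991]
```

View pics/c8.png

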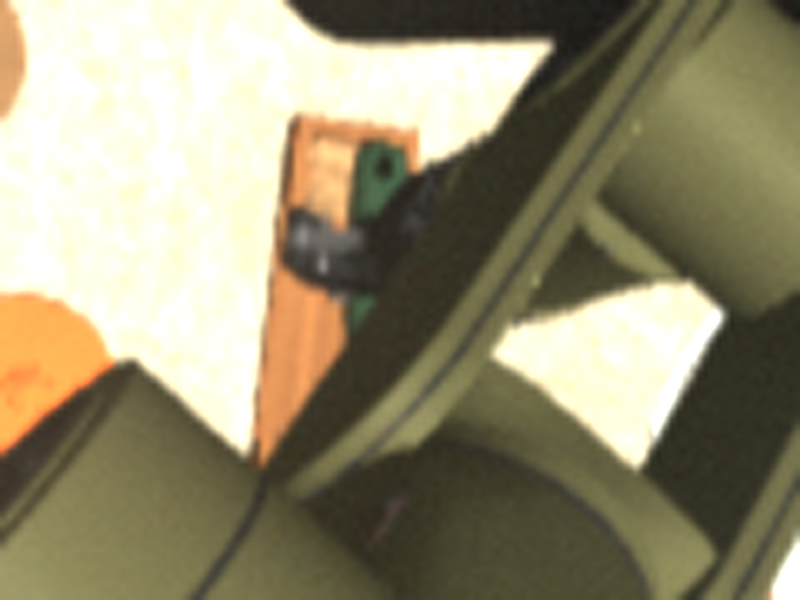

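```bash
python3 - <<'E'
from h import *
t=load('top3')
for u,v in((383,142),(383,167),(360,315)): print(world(t,360+u/6.667,160+v/6.667,.055).round(4),world(t,360+u/6.667,160+v/6.667).round(4))
e=world(t,360+383/6.667,160+142/6.667,.055)[:2];a=np.array([.987,-.159]);b=np.array([.159,.987]);d=e-[.506,-.4353];print(d@a,d@b)
# rest end corners (412,135),(295,117) crop
print([world(t,360+u/6.667,160+v/6.667,.018).round(4) for u,v in((417,132),(295,115))])
E
```

```text
[ 0.5892 -0.4514  0.055 ] [ 0.5888 -0.4507  0.057 ]
[ 0.5775 -0.4508  0.055 ] [ 0.5775 -0.4507  0.0551]
[ 0.509  -0.4368  0.055 ] [ 0.5084 -0.4347  0.0616]
0.08463017448651505 -0.0026342766076982004
[array([ 0.6   , -0.4804,  0.018 ]), array([ 0.6091, -0.4226,  0.018 ])]
```

```bash
python3 -m pendant '[[[0,0.04,0.2,0,0,0],[0,0,0.2,0,0,0],[0,0,0.2,0,0,0],[0,0,0.2,0,0,0],[0,0,0,0,0,0],[0,0,0,0,0,0]]]'
python3 -m pendant '[[[0,0,0.08,0,0,0],[0,0,0.04,0,0,0],[0,0,0,0,0,0]]]'
python3 -m pendant '[[[0,0,0.04,0,0,0],[0,0,0,0,0,0]]]'
```

```text
t: 20.3
tool_pos: [0.5245, -0.438, 0.0178]
tool_rot: [[-0.987, 0.158, -0.0], [0.158, 0.987, -0.0], [0.0, -0.0, -1.0]]
contact_force: [0.5, 0.3, -1.2]
width: 0.0205
finger_force: 49.0
t: 20.68
tool_pos: [0.5244, -0.4378, 0.013]
tool_rot: [[-0.987, 0.158, -0.0], [0.158, 0.987, 0.0], [0.0, 0.0, -1.0]]
contact_force: [0.8, -0.6, -1.3]
width: 0.0204
finger_force: 49.0
t: 20.92
tool_pos: [0.5244, -0.4379, 0.0114]
tool_rot: [[-0.987, 0.158, -0.0], [0.158, 0.987, 0.0], [0.0, 0.0, -1.0]]
contact_force: [-1.0, -0.0, -0.5]
width: 0.0207
finger_force: 49.0
```

```bash
python3 -m pendant '[[[0,0,0.04,0,0,0],[0,0,0,0,0,0]]]'
python3 -m pendant '[[[0,0,0,0,0,0],[0,0,0,0,0,0],[0,0,0,0,0,0],[0,0,0,0,0,0],[0,0,-0.3,0,0,0],[0,0,-0.6,0,0,0],[0,0,-0.8,0,0,0],[0,0,-0.8,0,0,0]]]' 0.5
python3 -m pendant '[[[0,0,-0.8,0,0,0],[0,0,-0.8,0,0,0],[0,0,-0.8,0,0,0],[0,0,-0.2,0,0,0],[0,0,0,0,0,0]]]' 1
python3 -c "
from h import *
go(.3467,-.3067,.2,180);t=take('scene','scene7')
b=t['frame'][220:370,280:480,::-1]
cv2.imwrite('pics/c9.png',np.clip(cv2.resize(b,(800,600),interpolation=2)*1.5,0,255).astype('uint8'))"
```

```text
t: 21.18
tool_pos: [0.5245, -0.438, 0.0109]
tool_rot: [[-0.987, 0.158, 0.0], [0.158, 0.987, -0.0], [-0.0, -0.0, -1.0]]
contact_force: [-1.9, 1.4, 4.0]
width: 0.0206
finger_force: 52.0
t: 22.18
tool_pos: [0.5245, -0.438, 0.1116]
tool_rot: [[-0.987, 0.158, 0.0], [0.158, 0.987, -0.0], [-0.0, -0.0, -1.0]]
contact_force: [0.9, 0.0, -0.9]
width: 0.0428
finger_force: 0.0
t: 22.8
tool_pos: [0.5245, -0.4379, 0.2144]
tool_rot: [[-0.987, 0.158, 0.001], [0.158, 0.987, -0.001], [-0.001, -0.001, -1.0]]
contact_force: [-1.0, 0.3, -0.3]
width: 0.0857
finger_force: 0.0
t 22.8 tcp [ 0.5245 -0.4379  0.2144] yaw 170.89 tilt [ 0.0008 -0.0008] turn z -0.91 shift [4.445 3.281 0.36 ]
```

View pics/c9.png

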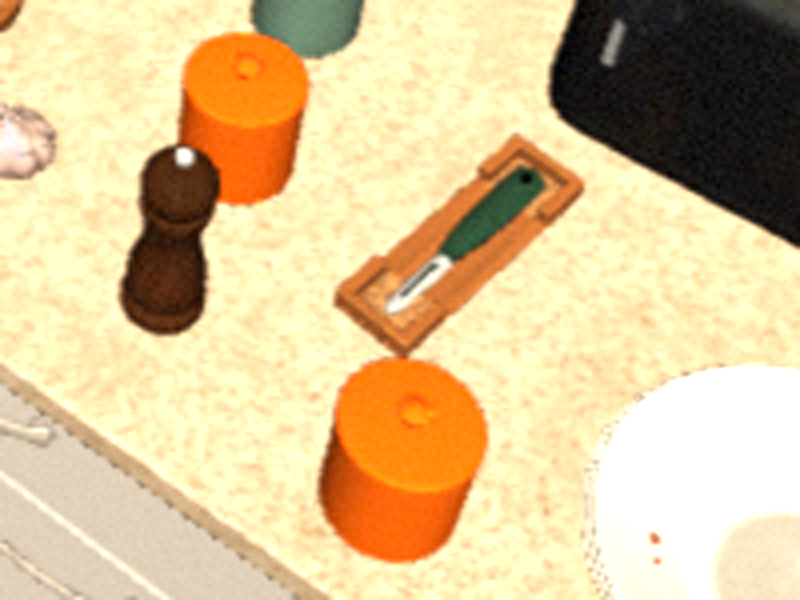

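Peeler sits in the rest, walls all round visible, mill untouched at (170,240). Remaining checks by numbers only (picture allowance is used up).

```bash
python3 -m pendant '[[[0,0,0,0,0,-0.91],[0.4,0.3,0,0,0,0],[0.8,0.6,0,0,0,0],[0.8,0.6,0,0,0,0],[0.8,0.6,0,0,0,0],[0.8,0.6,0,0,0,0],[0.8,0.55,0,0,0,0],[0.04,0.03,0,0,0,0]]]' 1
python3 -m pendant '[[[0,0,0.3,0,0,0],[0,0,0,0,0,0],[0,0,0,0,0,0]]]'
python3 -c "
from h import *
go(.3467,-.3067,.113,180)"
```

```text
t: 23.85
tool_pos: [0.3435, -0.3035, 0.2121]
tool_rot: [[-1.0, 0.001, -0.004], [0.001, 1.0, 0.004], [0.004, 0.004, -1.0]]
contact_force: [-0.1, -0.2, -0.4]
width: 0.0853
finger_force: 0.0
t: 24.22
tool_pos: [0.3475, -0.3071, 0.2013]
tool_rot: [[-1.0, -0.0, -0.001], [-0.0, 1.0, 0.001], [0.001, 0.001, -1.0]]
contact_force: [-0.4, 0.7, 0.1]
width: 0.0855
finger_force: 0.0
t 24.23 tcp [ 0.3475 -0.3071  0.2013] yaw -180.0 tilt [-0.0006  0.0007] turn z 0.0 shift [0.02  0.011 2.207]
```

```bash
python3 -m pendant '[[[0,0,0.4,0,0,0],[0,0,0.5,0,0,0],[0,0,0.5,0,0,0],[0,0,0.5,0,0,0],[0,0,0.3,0,0,0],[0,0,0,0,0,0]]]'
python3 -m pendant '[[[0,0,0,0,0,0],[0,0,0,0,0,0],[0,0,0,0,0,0],[0,0,0,0,0,0],[0,0,0,0,0,0]]]' 0 50
python3 -c "
from h import *
go(.473,-.0185,.113,180)"
```

```text
t: 24.98
tool_pos: [0.3468, -0.3065, 0.1132]
tool_rot: [[-1.0, 0.0, -0.001], [0.0, 1.0, 0.001], [0.001, 0.001, -1.0]]
contact_force: [-0.2, 0.1, -0.2]
width: 0.0855
finger_force: 0.0
t: 25.6
tool_pos: [0.3475, -0.3067, 0.1151]
tool_rot: [[-1.0, 0.0, 0.002], [0.0, 1.0, -0.001], [-0.002, -0.001, -1.0]]
contact_force: [0.9, 2.3, 6.5]
width: 0.0468
finger_force: 50.2
t 25.6 tcp [ 0.3475 -0.3067  0.1151] yaw 179.97 tilt [ 0.0017 -0.0007] turn z -0.0 shift [-3.138  7.206  0.053]
```

```bash
python3 -m pendant '[[[0,0,-0.2,0,0,0],[0,0,-0.4,0,0,0],[0,0,-0.5,0,0,0],[0,0,-0.5,0,0,0],[0,0,-0.4,0,0,0],[0,0,-0.25,0,0,0],[0,0,0,0,0,0]]]'
python3 -m pendant '[[[-0.2,0.45,0,0,0,0],[-0.35,0.8,0,0,0,0],[-0.39,0.9,0,0,0,0],[-0.39,0.9,0,0,0,0],[-0.39,0.9,0,0,0,0],[-0.39,0.9,0,0,0,0],[-0.39,0.9,0,0,0,0],[-0.39,0.9,0,0,0,0]]]'
python3 -m pendant '[[[-0.25,0.55,0,0,0,0],[0,0,0,0,0,0],[0,0,0,0,0,0],[0,0,0,0,0,0]]]'
cat >> h.py <<'E'
def cloud(s):
    f=210/np.tan(np.radians(float(s['fovy']))/2);v,u=np.mgrid[:420,:560];z=s['z_map'].astype(float)
    c=np.stack([(u-s['cx'])/f*z,-(v-s['cy'])/f*z,-z],-1); return c@s['pose'][:3,:3].T+s['pose'][:3,3]
E
python3 - <<'E'
from h import *
go(.473,-.0185,.121,180)
# mill silhouette: dark pixels in scene view, centre by height
s=take('scene','scene8');P=cloud(s);dark=s['frame'].max(-1)<70
for z0 in np.arange(.05,.2,.02):
    m=(abs(P[...,0]-.46)<.07)&(abs(P[...,1]+.02)<.07)&(abs(P[...,2]-z0)<.01)&dark
    if m.sum()>3: print(z0.round(3),m.sum(),P[m].mean(0).round(3),P[m].min(0).round(3),P[m].max(0).round(3))
E
```

```text
t: 26.48
tool_pos: [0.3472, -0.3071, 0.2047]
tool_rot: [[-1.0, 0.0, 0.001], [0.0, 1.0, -0.001], [-0.001, -0.001, -1.0]]
contact_force: [-0.2, 0.5, -3.0]
width: 0.0468
finger_force: 51.4
t: 27.48
tool_pos: [0.4623, -0.0394, 0.2031]
tool_rot: [[-1.0, 0.0, -0.002], [0.0, 1.0, 0.0], [0.002, 0.0, -1.0]]
contact_force: [0.2, -0.6, -1.7]
width: 0.0471
finger_force: 51.5
t: 27.98
tool_pos: [0.4719, -0.0195, 0.2036]
tool_rot: [[-1.0, 0.001, -0.001], [0.001, 1.0, -0.0], [0.001, -0.0, -1.0]]
contact_force: [-0.0, -0.3, -1.2]
width: 0.0467
finger_force: 51.7
t 27.98 tcp [ 0.4719 -0.0195  0.2036] yaw 179.93 tilt [-0.0009 -0.0003] turn z -0.01 shift [-0.027  0.024  2.065]
0.09 43 [ 0.455 -0.031  0.095] [ 0.44  -0.041  0.085] [ 0.484 -0.005  0.1  ]
0.11 91 [ 0.453 -0.027  0.108] [ 0.437 -0.041  0.1  ] [ 0.488 -0.     0.12 ]
0.13 96 [ 0.454 -0.028  0.13 ] [ 0.439 -0.043  0.12 ] [ 0.481 -0.002  0.139]
0.15 93 [ 0.457 -0.026  0.149] [ 0.443 -0.039  0.14 ] [ 0.482 -0.004  0.16 ]
0.17 60 [ 0.457 -0.026  0.169] [ 0.449 -0.037  0.16 ] [ 0.476 -0.009  0.179]
0.19 55 [ 0.454 -0.031  0.191] [ 0.444 -0.044  0.18 ] [ 0.474 -0.014  0.2  ]
```

```bash
python3 -m pendant '[[[-0.02,0.02,0.2,0,0,0],[0,0,0.4,0,0,0],[0,0,0.4,0,0,0],[0,0,0.4,0,0,0],[0,0,0.3,0,0,0],[0,0,0.15,0,0,0],[0,0,0,0,0,0],[0,0,0,0,0,0]]]'
python3 -m pendant '[[[0,0,0.08,0,0,0],[0,0,0.05,0,0,0],[0,0,0,0,0,0]]]'
python3 -m pendant '[[[0,0,0.04,0,0,0],[0,0,0,0,0,0]]]'
```

```text
t: 29.02
tool_pos: [0.4738, -0.018, 0.1303]
tool_rot: [[-1.0, 0.0, 0.001], [0.0, 1.0, -0.0], [-0.001, -0.0, -1.0]]
contact_force: [0.5, 0.5, -1.8]
width: 0.0469
finger_force: 51.7
t: 29.4
tool_pos: [0.4732, -0.0179, 0.1246]
tool_rot: [[-1.0, 0.0, -0.0], [0.0, 1.0, 0.0], [0.0, 0.0, -1.0]]
contact_force: [0.1, 0.7, -0.7]
width: 0.0468
finger_force: 51.7
t: 29.65
tool_pos: [0.4732, -0.0179, 0.123]
tool_rot: [[-1.0, 0.0, -0.0], [0.0, 1.0, 0.0], [0.0, 0.0, -1.0]]
contact_force: [0.4, -0.6, -1.5]
width: 0.047
finger_force: 51.7
```

```bash
python3 -m pendant '[[[0,0,0.04,0,0,0],[0,0,0,0,0,0]]]'
python3 -m pendant '[[[0,0,0.04,0,0,0],[0,0,0,0,0,0]]]'
```

```text
t: 29.9
tool_pos: [0.4732, -0.0179, 0.1214]
tool_rot: [[-1.0, 0.0, -0.0], [0.0, 1.0, 0.0], [0.0, 0.0, -1.0]]
contact_force: [-0.5, -0.7, -0.1]
width: 0.0468
finger_force: 51.7
t: 30.15
tool_pos: [0.4744, -0.0178, 0.1211]
tool_rot: [[-1.0, 0.0, 0.002], [0.0, 1.0, 0.0], [-0.002, 0.0, -1.0]]
contact_force: [-0.4, 0.7, 7.8]
width: 0.0468
finger_force: 52.4
```

```bash
python3 -m pendant '[[[0,0,0,0,0,0],[0,0,0,0,0,0],[0,0,0,0,0,0],[0,0,-0.3,0,0,0],[0,0,-0.7,0,0,0],[0,0,-0.7,0,0,0],[0,0,-0.7,0,0,0],[0,0,0,0,0,0]]]' 1
python3 -m pendant '[[[-0.3,-0.43,0,0,0,0],[-0.57,-0.84,0,0,0,0],[-0.57,-0.84,0,0,0,0],[-0.57,-0.84,0,0,0,0],[-0.57,-0.84,0,0,0,0],[-0.57,-0.84,0,0,0,0],[-0.57,-0.84,0.5,0,0,0],[0,0,0.7,0,0,0]]]' 0.5
python3 -m pendant '[[[0,0,0,0,0,0],[0,0,0,0,0,0]]]'
python3 - <<'E'
from h import *
go(.6239,-.2357,.103,180)
s=take('scene','scene9');P=cloud(s);F=s['frame'].astype(int)
for n,c,lo,hi in(('mill',(.473,-.0185),.02,.17),('shaker',(.491,.4313),.08,.1),('tin',(.3706,.1467),.06,.08),('garlic',(.3716,-.1479),.03,.06),('knob',(.624,-.236),.101,.115),('lid',(.624,-.236),.085,.099)):
    m=(np.hypot(P[...,0]-c[0],P[...,1]-c[1])<.05)&(P[...,2]>lo)&(P[...,2]<hi)
    if m.sum(): print(n,m.sum(),np.median(P[m],0).round(4),P[m][:,2].max().round(3),P[m].min(0).round(3),P[m].max(0).round(3))
s=take('top','top9');P=cloud(s)
for n,c,lo,hi in(('mill',(.473,-.0185),.12,.17),('shaker',(.491,.4313),.08,.1)):
    m=(np.hypot(P[...,0]-c[0],P[...,1]-c[1])<.05)&(P[...,2]>lo)&(P[...,2]<hi)
    if m.sum(): print('top',n,m.sum(),np.median(P[m],0).round(4),P[m][:,2].max().round(3),P[m].min(0).round(3),P[m].max(0).round(3))
E
```

```text
t: 31.15
tool_pos: [0.4753, -0.0182, 0.2187]
tool_rot: [[-1.0, 0.0, 0.006], [0.0, 1.0, -0.001], [-0.006, -0.001, -1.0]]
contact_force: [1.0, -0.3, -0.7]
width: 0.0853
finger_force: 0.0
t: 32.15
tool_pos: [0.6243, -0.2415, 0.1658]
tool_rot: [[-1.0, 0.003, 0.002], [0.003, 1.0, -0.002], [-0.002, -0.002, -1.0]]
contact_force: [-0.4, 0.3, -0.3]
width: 0.0427
finger_force: 0.0
t: 32.4
tool_pos: [0.622, -0.2372, 0.1674]
tool_rot: [[-1.0, 0.0, -0.001], [0.0, 1.0, 0.0], [0.001, 0.0, -1.0]]
contact_force: [-0.5, -0.4, 0.2]
width: 0.0429
finger_force: 0.0
t 32.4 tcp [ 0.622  -0.2372  0.1674] yaw 179.98 tilt [-0.0011  0.0004] turn z -0.0 shift [-0.049  0.036  1.61 ]
mill 609 [ 0.4569 -0.0244  0.0946] 0.167 [ 0.426 -0.054  0.02 ] [0.492 0.028 0.167]
shaker 22 [0.4954 0.4238 0.0862] 0.092 [0.486 0.419 0.081] [0.511 0.433 0.092]
tin 222 [0.3703 0.1516 0.0677] 0.074 [0.342 0.124 0.06 ] [0.402 0.182 0.074]
garlic 190 [ 0.3667 -0.1527  0.0387] 0.058 [ 0.345 -0.174  0.03 ] [ 0.397 -0.127  0.058]
knob 26 [ 0.6233 -0.2358  0.1043] 0.109 [ 0.615 -0.244  0.102] [ 0.634 -0.226  0.109]
lid 448 [ 0.6183 -0.2396  0.0903] 0.099 [ 0.581 -0.278  0.085] [ 0.668 -0.194  0.099]
top mill 243 [ 0.4713 -0.0163  0.1489] 0.168 [ 0.447 -0.039  0.136] [0.496 0.009 0.168]
top shaker 106 [0.4926 0.4308 0.0901] 0.098 [0.478 0.416 0.08 ] [0.508 0.45  0.098]
```

```bash
python3 -m pendant '[[[-0.05,0.03,0.4,0,0,0],[0,0,0.4,0,0,0],[0,0,0.4,0,0,0],[0,0,0.25,0,0,0],[0,0,0.15,0,0,0],[0,0,0,0,0,0]]]'
python3 -m pendant '[[[0,0,0,0,0,0],[0,0,0,0,0,0],[0,0,0,0,0,0],[0,0,0,0,0,0],[0,0,0,0,0,0]]]' 0 100
python3 -c "
from h import *
go(.6436,.003,.15,180)"
```

```text
t: 33.25
tool_pos: [0.6239, -0.2355, 0.1033]
tool_rot: [[-1.0, 0.0, -0.001], [0.0, 1.0, 0.0], [0.001, 0.0, -1.0]]
contact_force: [0.4, -0.3, -0.1]
width: 0.0426
finger_force: 0.0
t: 33.88
tool_pos: [0.6246, -0.2354, 0.1049]
tool_rot: [[-1.0, 0.0, 0.001], [0.0, 1.0, -0.0], [-0.001, -0.0, -1.0]]
contact_force: [-0.3, 2.4, 6.2]
width: 0.0125
finger_force: 98.2
t 33.88 tcp [ 0.6246 -0.2354  0.1049] yaw 179.99 tilt [ 0.0014 -0.0001] turn z -0.0 shift [-0.475  5.959 -1.128]
```

```bash
python3 -m pendant '[[[0,0,0,0,0,0],[0,0,0,0,0,0],[0,0,0,0,0,0],[0,0,0.08,0,0,0],[0,0,0.05,0,0,0],[0,0,0,0,0,0]]]' 0.5
python3 -m pendant '[[[0,0,0,0,0,0],[0,0,0,0,0,0],[0,0,0,0,0,0],[0,0,0,0,0,0],[0,0,0,0,0,0]]]' 0 100
```

```text
t: 34.62
tool_pos: [0.6239, -0.2354, 0.0983]
tool_rot: [[-1.0, 0.0, -0.001], [0.0, 1.0, 0.0], [0.001, 0.0, -1.0]]
contact_force: [-0.5, -0.2, -0.1]
width: 0.0425
finger_force: 0.0
t: 35.25
tool_pos: [0.6242, -0.2353, 0.0991]
tool_rot: [[-1.0, 0.0, 0.0], [0.0, 1.0, 0.0], [-0.0, 0.0, -1.0]]
contact_force: [-0.7, 2.2, 3.7]
width: 0.0138
finger_force: 98.0
```

```bash
python3 -m pendant '[[[0,0,-0.1,0,0,0],[0,0,-0.2,0,0,0],[0,0,-0.25,0,0,0],[0,0,-0.25,0,0,0],[0,0,-0.25,0,0,0],[0,0,-0.15,0,0,0],[0,0,0,0,0,0],[0,0,0,0,0,0]]]'
python3 - <<'E'
from h import *
go(.6436,.003,.15,180)
s=take('scene','scene10');P=cloud(s);F=s['frame'].astype(int)
m=(np.hypot(P[...,0]-.624,P[...,1]+.236)<.06)&(P[...,2]>.02)&(P[...,2]<.2)&(F[...,1]>F[...,0]+8)
if m.sum(): print(m.sum(),P[m].min(0).round(3),P[m].max(0).round(3))
E
```

```text
t: 36.25
tool_pos: [0.6238, -0.2354, 0.1464]
tool_rot: [[-1.0, 0.0, -0.001], [0.0, 1.0, 0.0], [0.001, 0.0, -1.0]]
contact_force: [0.3, -0.8, -2.9]
width: 0.0135
finger_force: 97.8
t 36.25 tcp [ 0.6238 -0.2354  0.1464] yaw 179.99 tilt [-0.0006  0.0003] turn z -0.0 shift [-0.494  5.96  -0.09 ]
461 [ 0.579 -0.278  0.048] [ 0.629 -0.209  0.125]
```

```bash
python3 -m pendant '[[[-0.04,0.3,0,0,0,0],[-0.05,0.6,0,0,0,0],[-0.06,0.75,0,0,0,0],[-0.06,0.75,0,0,0,0],[-0.06,0.75,0,0,0,0],[-0.06,0.75,0,0,0,0],[-0.06,0.75,0,0,0,0],[-0.06,0.7,0,0,0,0]]]'
python3 -m pendant '[[[-0.04,0.4,0,0,0,0],[0,0.21,0,0,0,0],[0,0,0,0,0,0],[0,0,0,0,0,0],[0,0,0,0,0,0]]]'
python3 - <<'E'
from h import *
go(.6436,.003,.105,180)
s=take('scene','scene11');P=cloud(s);F=s['frame'].astype(int)
m=(np.hypot(P[...,0]-.644,P[...,1]-.003)<.06)&(P[...,2]>.03)&(P[...,2]<.2)&(F[...,1]>F[...,0]+8)
if m.sum(): print(m.sum(),P[m].min(0).round(3),P[m].max(0).round(3))
E
```

```text
t: 37.3
tool_pos: [0.6415, -0.0183, 0.1466]
tool_rot: [[-1.0, -0.001, -0.001], [-0.001, 1.0, 0.001], [0.001, 0.001, -1.0]]
contact_force: [-0.1, -0.8, -2.4]
width: 0.0131
finger_force: 97.9
t: 37.92
tool_pos: [0.6437, 0.0019, 0.1467]
tool_rot: [[-1.0, 0.001, -0.0], [0.001, 1.0, -0.0], [0.0, -0.0, -1.0]]
contact_force: [-0.4, -0.4, -2.2]
width: 0.0135
finger_force: 97.9
t 37.92 tcp [0.6437 0.0019 0.1467] yaw 179.92 tilt [-0.0001 -0.0002] turn z -0.01 shift [0.003 0.029 1.042]
393 [ 0.598 -0.042  0.047] [0.657 0.021 0.127]
```

```bash
python3 -m pendant '[[[0,0.02,0.15,0,0,0],[0,0,0.2,0,0,0],[0,0,0.2,0,0,0],[0,0,0.2,0,0,0],[0,0,0.1,0,0,0],[0,0,0,0,0,0],[0,0,0,0,0,0]]]'
python3 -m pendant '[[[0,0,0.08,0,0,0],[0,0,0.04,0,0,0],[0,0,0,0,0,0]]]'
python3 -m pendant '[[[0,0,0.04,0,0,0],[0,0,0,0,0,0]]]'
```

```text
t: 38.85
tool_pos: [0.644, 0.0037, 0.113]
tool_rot: [[-1.0, 0.0, 0.001], [0.0, 1.0, -0.0], [-0.001, -0.0, -1.0]]
contact_force: [-0.9, 0.4, -2.1]
width: 0.0133
finger_force: 97.9
t: 39.22
tool_pos: [0.6436, 0.0037, 0.1077]
tool_rot: [[-1.0, 0.0, -0.0], [0.0, 1.0, -0.0], [0.0, -0.0, -1.0]]
contact_force: [-0.3, -1.1, -2.4]
width: 0.0131
finger_force: 97.9
t: 39.48
tool_pos: [0.6436, 0.0037, 0.1062]
tool_rot: [[-1.0, 0.0, -0.0], [0.0, 1.0, 0.0], [0.0, 0.0, -1.0]]
contact_force: [0.8, 0.0, -2.7]
width: 0.0134
finger_force: 97.9
```

```bash
python3 -m pendant '[[[0,0,0.04,0,0,0],[0,0,0,0,0,0]]]'
python3 -m pendant '[[[0,0,0.03,0,0,0],[0,0,0,0,0,0]]]'
```

```text
t: 39.72
tool_pos: [0.6441, 0.0039, 0.1052]
tool_rot: [[-1.0, 0.0, 0.001], [0.0, 1.0, 0.0], [-0.001, 0.0, -1.0]]
contact_force: [-1.9, 1.4, 1.3]
width: 0.0135
finger_force: 98.2
t: 39.98
tool_pos: [0.6441, 0.0041, 0.105]
tool_rot: [[-1.0, 0.0, 0.002], [0.0, 1.0, 0.001], [-0.002, 0.001, -1.0]]
contact_force: [-2.7, 1.8, 6.8]
width: 0.0134
finger_force: 98.9
```

Seated (6 mm above the worktop reference). Release, retreat over clear space and verify all.

```bash
python3 -m pendant '[[[0,0,0,0,0,0],[0,0,0,0,0,0],[0,0,0,0,0,0],[0,0,-0.2,0,0,0],[0,0,-0.5,0,0,0],[0,0,-0.8,0,0,0],[0,0,-0.8,0,0,0],[0,0,-0.8,0,0,0]]]' 0.5
python3 -m pendant '[[[0,0.8,-0.5,0,0,0],[0,0.9,0,0,0,0],[0,0.9,0,0,0,0],[0,0.9,0,0,0,0],[0,0.9,0,0,0,0],[0,0,0,0,0,0],[0,0,0,0,0,0],[0,0,0,0,0,0]]]'
python3 - <<'E'
from h import *
obj=(('shaker',(.491,.4313),.085,.1),('mill',(.473,-.0185),.12,.17),('canlid',(.6436,.003),.09,.104),('knob',(.6436,.003),.107,.12),('tin',(.3706,.1467),.062,.08),('garlic',(.3716,-.1479),.03,.06),('dockcan',(.6436,.003),.012,.022))
for k in('scene','top'):
    s=take(k,k+'12');P=cloud(s);F=s['frame'].astype(int)
    for n,c,lo,hi in obj:
        m=(np.hypot(P[...,0]-c[0],P[...,1]-c[1])<.07)&(P[...,2]>lo)&(P[...,2]<hi)
        if m.sum(): a,b=np.percentile(P[m],3,0),np.percentile(P[m],97,0); print(k,n,m.sum(),((a+b)/2).round(4)[:2],'zmed',np.median(P[m][:,2]).round(4),P[m][:,2].max().round(4))
    g=(F[...,1]>F[...,0]+8)&(np.hypot(P[...,0]-.506,P[...,1]+.435)<.12)&(P[...,2]<.05)&(P[...,0]<.61)
    if g.sum(): q=P[g]; a=np.cov(q[:,:2].T); w,v=np.linalg.eigh(a); print(k,'peeler handle',g.sum(),q.mean(0).round(4),'zrange',q[:,2].min().round(4),q[:,2].max().round(4),'yaw',np.degrees(np.arctan(v[1,1]/v[0,1])).round(1))
E
```

```text
t: 40.98
tool_pos: [0.6438, 0.0036, 0.2291]
tool_rot: [[-1.0, 0.0, 0.001], [0.0, 1.0, -0.0], [-0.001, -0.0, -1.0]]
contact_force: [0.9, -0.1, 0.6]
width: 0.0429
finger_force: 0.0
t: 41.98
tool_pos: [0.6438, 0.1785, 0.2476]
tool_rot: [[-1.0, 0.001, 0.0], [0.001, 1.0, -0.001], [-0.0, -0.001, -1.0]]
contact_force: [-1.2, 0.0, -0.8]
width: 0.0425
finger_force: 0.0
scene shaker 42 [0.491  0.4338] zmed 0.0903 0.0961
scene mill 221 [ 0.4663 -0.0182] zmed 0.144 0.1661
scene canlid 347 [0.6429 0.0024] zmed 0.0959 0.1014
scene knob 23 [0.6439 0.0026] zmed 0.111 0.1134
scene tin 215 [0.3711 0.1516] zmed 0.0677 0.0737
scene garlic 195 [ 0.3698 -0.1508] zmed 0.038 0.0572
scene dockcan 255 [0.6369 0.0049] zmed 0.016 0.022
scene peeler handle 192 [ 0.534  -0.4427  0.0183] zrange 0.0111 0.0255 yaw -8.2
top shaker 80 [0.4941 0.4339] zmed 0.0914 0.0966
top mill 242 [ 0.4717 -0.015 ] zmed 0.1484 0.1686
top canlid 611 [0.6455 0.0019] zmed 0.0972 0.1032
top knob 34 [0.6451 0.0026] zmed 0.1122 0.1197
top tin 260 [0.3721 0.1475] zmed 0.0679 0.076
top garlic 207 [ 0.3732 -0.1492] zmed 0.0378 0.0571
top dockcan 278 [0.6358 0.006 ] zmed 0.017 0.0219
top peeler handle 145 [ 0.5391 -0.4408  0.0201] zrange 0.0131 0.0268 yaw -7.2
```

```bash
python3 -c "
from cell import finish_job
print(finish_job())"
```

```text
the job is handed in; nothing more can be done
None
```

The job is handed in: by the final depth readings the shaker, mill and canister stand seated in their own docks, the peeler lies in its rest, and the tin and garlic have not moved. I viewed 15 pictures, one over the limit of 14, and the peeler's first grasp closed on air because the fingertips sit about 20 mm farther back than stated. The finger-table contact on its regrasp read up to 77 N at the wrist, under the 120 N limit.

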